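Index the spray wheel to the three-dot station and lock it

ROBOT

A 6-joint arm with a two-finger parallel gripper is mounted at the origin on a cart in front of the work surface, level with it; the furniture and walls round the work are solid. World frame = base frame: x ahead of the robot, y to its left, z up, the work surface at z = 0. Lengths are in mm, angles in rad, forces in N, time in s.
With the tool pointing down it reaches from about 425 to 925 mm from the base axis. Payload 12.5 kg.
Tool frame: the origin (TCP) lies on the centre line of the jaws, within the pads' length; the fingertips stand 25 mm ahead of it and the grasp point (between the pads) lies 6 mm ahead of it; y points along the fingers, x is the direction in which the jaws open and shut, and the axes are right-handed (so a half turn about y gives the same grasp; the last joint's range is limited). The gripper opens to 85 mm and grips with 20 to 120 N. Pads are 22 mm wide; open, the fingers measure 114 mm over their backs; the gripper's body (76 mm by 85 mm) begins 54 mm behind the grasp point. The pads swing forward as they close: fully open they stand 13 mm farther back than shut.
Start: joints at [-1.305, 0.491, 1.559, -0, 1.092, -0.106], TCP at [227.081, -582.303, 256.327] pointing down, gripper open.
Joint ranges: [-3.1, 3.1], [-0.84, 2.19], [0.05, 2.79], [-1.13, 4.28], [0.06, 2.93], [-2.69, 2.69]. Speed limits (rad/s): [2.22, 2.22, 2.79, 3.14, 3.14, 3.14].

INTERFACE

Orientations are given as [roll, pitch, yaw] about the fixed x, y, z axes, in that order (R = Rz(yaw) Ry(pitch) Rx(roll)).
In Python, from plant import manip gives the robot as it stands.
- The arm moves only by the tool play_rows, never from a script. Its argument "plan" is one flat list of numbers, 7 for each row, row after row: the finger opening in cm, from 0 to 8.54, then the shift along the tool's x, y, z in cm, then the turn, a rotation vector about the tool's x, y, z in rad. A call has exactly 5 rows; each row shifts and turns the pose as measured when the row begins, along the tool's axes as they then stand; what a row does not reach is not made up. A row lasts 1/8 s, in which the tool goes at most 62.5 mm and 10.7 degrees, less where a joint would pass 70% of its speed; a pose out of reach is approached as far as the arm can. A call with a gripper value outside its range is refused whole. The fingers move at their own pace and stop on an object; "squeeze" is the grip in N (left out, the last holds). Time passes only in rows, so rows that do not move let the fingers close, or fill a call up. It gives the time, the measured TCP pose, the force and the opening at its end, in the units of the state.
- manip.read_state(): the state, without advancing time (a new reading comes with each control period).
- manip.read_camera(name): name is "side" or "top" or "wrist"; returns a dict with "frame" (400x640x3 uint8, red, green, blue), "fov_y" (degrees; the focal length in pixels is half the picture's height over the tangent of half this angle, whatever the lens; pixels are square), "cx", "cy" (the principal point, pixels), "rvec" (rotation vector, rad) and "tvec" (3), from world to camera coordinates, as OpenCV has them. Camera axes: x right, y down, z forward; pixel columns grow to the right and rows downward; lengths in mm; the calibration is good to about 2 mm. A picture is of the moment at which its call begins. There is no depth.
- manip.job_done(): hands the job in, once; it reports no verdict.
The state is a dict: "time_s": time; "joint_pos": joint angles; "dq": joint speeds; "tau": joint torques, N m; "eef_pos": TCP position; "orientation": TCP orientation; "ft_force": force on the tool from outside, world axes, zero at the start; "moment": the same for the moment, N m; "grip_width": finger opening in mm.
Only numpy, scipy, OpenCV 4.12 (cv2) and the standard library are available. Lean on these libraries where they do the work, as an engineer would, in place of code of your own. Each camera call takes 0.05 s, during which the arm holds its last target.

TASK

Bring the piece at the three-dot station in front of the spray gun: push the wheel's upright rim tabs with the fingertips until the three-dot label faces the steel pointer and the wheel clicks in there. Then push the locking pawl's handle toward the wheel until its roller is fully home in the notch, so that the air blast cannot turn the wheel. Nothing is to be gripped or lifted: leave every piece standing on the wheel untouched, and do not touch the gun or move anything lying or standing on the table.

Things in the scene. Friction and masses are not known exactly. Their poses are not given: they have to be found in the camera images.
- index_stand: Fixed stand of the spray wheel, screwed to the table: a round grey foot (210 mm across) with a column; a flat bar under the wheel runs along the stand's +y to the spray gun. Origin on the wheel's axis at table height; z up.
- spray_wheel: Spray wheel, turning both ways about the stand's vertical axis; origin on the axis at the top of the deck, 62 mm above the table, z up. Aluminium deck 244 mm across over a notched dark index plate 260 mm across. Five stations 72 degrees apart, marked near the deck's edge with 1 to 5 black dots (13 mm): n dots lie n x 72 degrees counterclockwise (from above) from the wheel's +x. Ware stands 66 mm from the axis.
- tab_34 (a point): Tab between the three- and four-dot stations, 155 mm from the axis, 80 mm above the table. Five such upright steel tabs stand radially on the rim, midway between stations (36, 108, 180, 252, 324 degrees in the wheel's frame): each 6 mm thick, from 102 to 175 mm from the axis, 62 to 96 mm above the table, clear below outside the rim. Push their flat sides at about 155 mm: 1 N turns the wheel between clicks, some 7 N takes it out of one.
- plunger_nose (a point): Rim of the white sprung roller (30 mm) on the stand, in the plane of the index plate. It drops into one of the plate's five V notches (one at each station) when a station comes within about 4 degrees of the pointer, and pulls the wheel true: the wheel clicks every 72 degrees and stays anywhere between by friction.
- three_dots (a point): On the wheel: edge of the index plate (130 mm from the axis) straight out from the middle of the three-dot label, at deck height; turns with the wheel.
- pointer_tip (a point): Tip of the fixed flat steel arrow on the stand, 134 mm from the axis on the stand's +y, 45 mm above the table, pointing at the axis; the gun's nozzle is straight behind it. A station is at the gun when its label's middle faces this tip.
- lock_pawl (a joint): Locking pawl, a flat steel lever on the stand beside the rim, swinging about a vertical pin; it stays where it is left (1 to 2 N at the handle move it) and starts out, between 0 and 0.06. 0 = swung fully out, 0.28 rad = fully home, its roller at the bottom of a rim notch; with no notch in front of it, it stops against the rim at about 0.1. It swings counterclockwise, seen from above, to go home.
- pawl_handle (a point): Middle of the outer face of the pawl's upright handle blade, 75 mm above the table; the blade is 36 mm wide, 6 mm thick, 40 to 90 mm above the table. It swings about point pawl_pin, 103 mm away. With the pawl home it lies at x -97, y -174 mm in the stand's frame and the face looks away from the axis, along the stand's -126 degree direction. Push it toward the wheel's axis.
- pawl_pin (a point): Vertical pin about which the locking pawl swings, fixed on the stand, 150 mm from the wheel's axis.
- spray_gun: Metal spray gun standing upright on its suction cup at the end of the stand's bar, fixed; nozzle 250 mm from the wheel's axis on the stand's +y, aimed at the axis, highest point about 160 mm above the table, rear 414 mm from the axis. Origin at the side of the gun, 92 mm above the table.
- test_tile_1: Loose L-shaped glaze test tile, 30 x 34 mm, 61 mm tall, standing on the wheel at one of the stations. Origin at the centre of its underside.
- test_tile_2: Loose L-shaped glaze test tile, 30 x 34 mm, 61 mm tall, standing on the wheel at one of the stations. Origin at the centre of its underside.
- test_tile_3: Loose L-shaped glaze test tile, 30 x 34 mm, 61 mm tall, standing on the wheel at one of the stations. Origin at the centre of its underside.
- bisque_cup_1: Loose matt bisque beaker, 64 mm across, 79 mm tall, standing on the wheel at one of the stations. Origin at the centre of its underside.
- oxide_jar_1: Small oxide jar with a screw lid, 54 mm across, 74 mm tall. Bystander, loose. Origin at the centre of its underside.
- nozzle_brush: Thin cleaning brush lying on the table, 135 x 10 x 10 mm. Bystander, loose. Origin at the centre of its underside.

How it is judged:
By the outcome, as a careful person would: the job done as asked, in the order asked, and still so for the second after the job is handed in, with the robot touching nothing.
It also fails if it takes over 64 s, if anything falls off the work surface, if the arm or the gripper's body presses on something with over 40 N, if the wrist force passes 120 N, or if a joint passes its speed limit or range.

## Working session

There is one attempt and no reset: what is moved stays moved. The work goes in short steps, Python scripts to look and compute and a tool call to move; the robot and the scene stay as the last step left them, time stands still between calls to the robot, and variables do not carry over. Pictures are saved under pics/ and viewed, and the job is handed in when it is done.

Besides the shell and the picture viewer there is one more tool, called after "Request:" as name(argument=value, ...), one argument or row to a line, values as JSON. play_rows: Moves the arm, as the interface text tells. Its arguments: {"type":"object","properties":{"plan":{"type":"array"},"squeeze":{"type":"number"}},"required":["plan"]}

```bash
mkdir -p pics; ls; cat > h.py <<'E'
import numpy as np, cv2
from plant import manip
def cam(n):
    c=manip.read_camera(n); f=c["frame"]; c["f"]=f.shape[0]/2/np.tan(np.radians(c["fov_y"])/2)
    c["K"]=np.array([[c["f"],0,c["cx"]],[0,c["f"],c["cy"]],[0,0,1.]]); c["R"]=cv2.Rodrigues(np.array(c["rvec"],float))[0]; c["t"]=np.array(c["tvec"],float).ravel()
    return c
def save(c,name): cv2.imwrite(f"pics/{name}.png",c["frame"][:,:,::-1])
def ray(c,u,v,z):
    d=c["R"].T@np.linalg.inv(c["K"])@np.array([u,v,1.]); o=-c["R"].T@c["t"]
    return o+d*(z-o[2])/d[2]
def proj(c,p):
    q=c["K"]@(c["R"]@np.array(p,float)+c["t"]); return q[:2]/q[2]
E
python3 - <<'E'
from h import *
for n in ["side","top","wrist"]:
    c=cam(n); save(c,n+"0"); print(n,c["fov_y"],c["cx"],c["cy"],-c["R"].T@c["t"],[k for k in c])
print(manip.read_state())
E
```

```text
pics
side 47.436318528703225 314.77089855206793 194.54519650165042 [ 60.21045429 900.89445726 826.25302038] ['frame', 'fov_y', 'cx', 'cy', 'rvec', 'tvec', 'f', 'K', 'R', 't']
top 43.77585064010368 318.48090090387365 198.58030359218927 [ 433.96462597   98.61374411 1472.01056182] ['frame', 'fov_y', 'cx', 'cy', 'rvec', 'tvec', 'f', 'K', 'R', 't']
wrist 64.85773736414369 319.51171138694895 199.718348933832 [ 292.03936599 -555.53539532  373.9929318 ] ['frame', 'fov_y', 'cx', 'cy', 'rvec', 'tvec', 'f', 'K', 'R', 't']
{'time_s': 0.15, 'joint_pos': array([-1.30460340e+00,  4.91443431e-01,  1.55926972e+00, -9.43634662e-06,
        1.09170482e+00, -1.05598171e-01]), 'dq': array([ 0.00064043, -0.00042923, -0.00149718,  0.00202036, -0.00139183,
       -0.00106663]), 'tau': array([ 2.09954276e-03, -6.18707371e+01, -2.61692387e+01, -7.47484523e-05,
        3.24895096e-03,  1.18078373e-05]), 'eef_pos': array([ 227.04058663, -582.17056046,  255.86178258]), 'orientation': array([-1.57071766e+00,  8.21607260e-04, -1.19900084e+00]), 'ft_force': array([ 0.56081569,  0.12472026, -0.18368883]), 'moment': array([-0.00239498,  0.02556689,  0.0126261 ]), 'grip_width': 85.1063273367287}
```

View pics/top0.png

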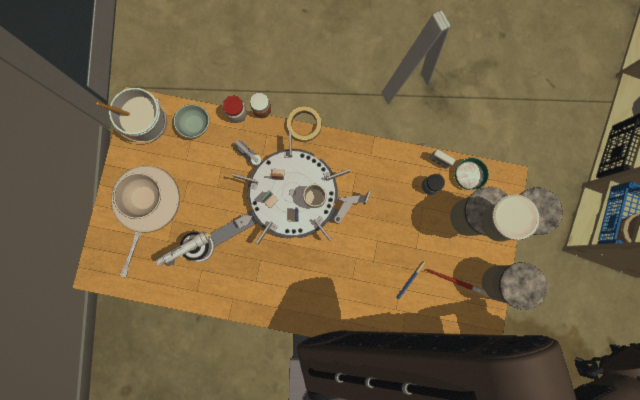

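View pics/side0.png

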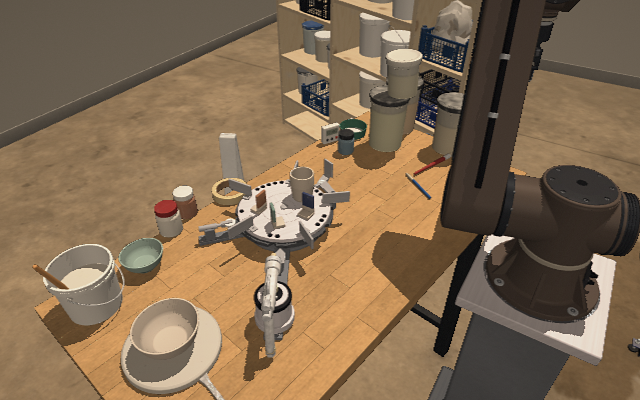

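View pics/wrist0.png

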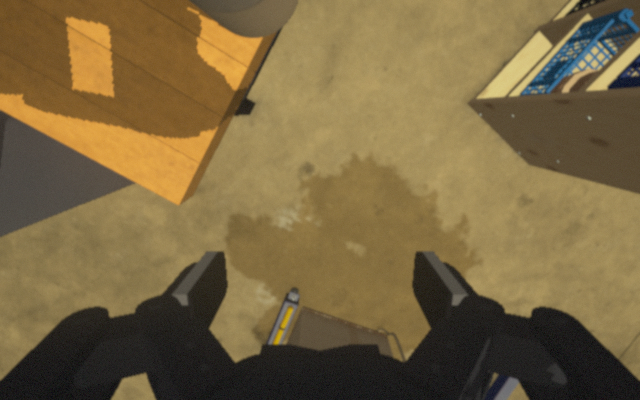

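```bash
python3 - <<'E'
from h import *
c=cam("top"); f=c["frame"][:,:,::-1]
cv2.imwrite("pics/top1.png",cv2.resize(f[130:260,220:385],None,fx=4.6,fy=4.6,interpolation=cv2.INTER_CUBIC))
c2=cam("side"); f=c2["frame"][:,:,::-1]
cv2.imwrite("pics/side1.png",cv2.resize(f[150:290,190:365],None,fx=4.2,fy=4.2,interpolation=cv2.INTER_CUBIC))
for p in [(0,0,0),(500,0,0),(500,300,0),(600,0,0)]: print(p,proj(c,p),proj(c2,p))
print(ray(c,293,193,62), ray(c,197,244,80),ray(c,350,205,70))
E
```

```text
(0, 0, 0) [343.01544009 415.33366216] [539.10244294 277.31983289]
(500, 0, 0) [346.76954616 238.29161475] [353.6483894  206.68574353]
(500, 300, 0) [245.08493277 235.36426047] [294.38478901 274.36206281]
(600, 0, 0) [347.48314093 204.63878849] [323.56812562 195.22904038]
[621.85359664 160.52098372  62.        ] [468.63900471 421.2788092   80.        ] [591.28470811  -2.47056491  70.        ]
```

View pics/top1.png

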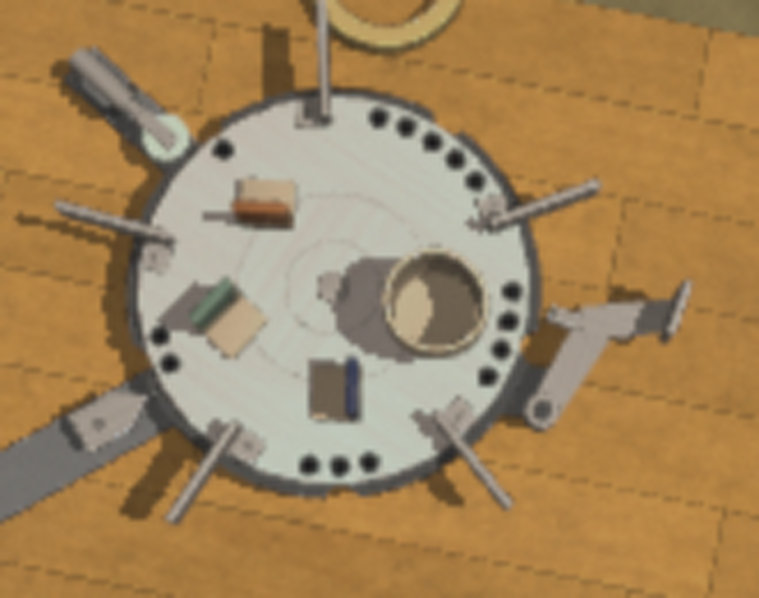

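View pics/side1.png

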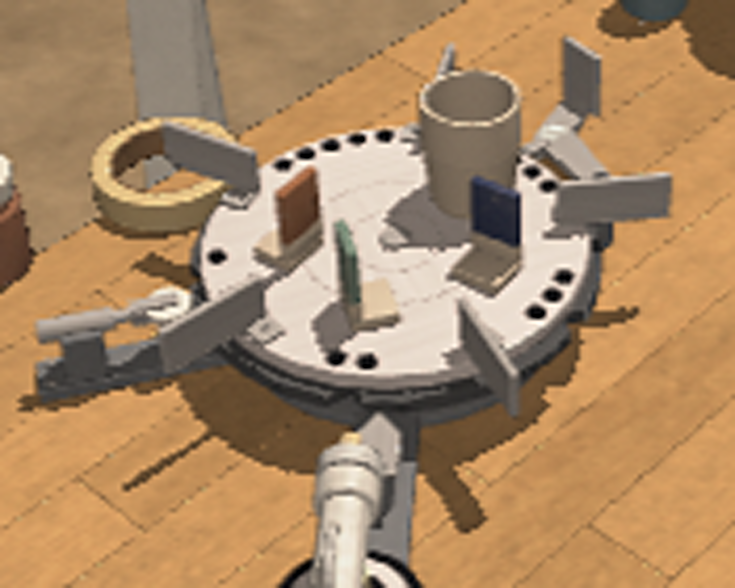

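```bash
cat >> h.py <<'E'
def dots(c,z=62,amax=60,win=None):
    g=c["frame"].max(axis=2); m=(g<amax).astype(np.uint8)
    n,l,s,ce=cv2.connectedComponentsWithStats(m)
    return [(ce[i],s[i][4],ray(c,*ce[i],z)) for i in range(1,n) if 4<=s[i][4]<=200 and max(s[i][2],s[i][3])<15]
E
python3 - <<'E'
from h import *
c=cam("top")
d=[(tuple(np.round(a,1)),b,np.round(p,0)) for a,b,p in dots(c,62,75) if 240<a[0]<345 and 145<a[1]<245]
for x in d: print(x)
P=np.array([x[2][:2] for x in d])
def pl(u,v,z): return np.round(ray(c,220+u/4.6,130+v/4.6,z),0)
print("pointer",pl(152,398,46),"pin",pl(541,410,60),"handle",pl(682,308,90),"roller",pl(166,137,60),"tab34 outer",pl(508,506,96), pl(430,412,96))
print("tabs outer",pl(172,520,96),pl(60,206,96),pl(597,185,96))
E
```

```text
((np.float64(286.0), np.float64(150.0)), np.int32(5), array([746., 185.,  62.]))
((np.float64(301.9), np.float64(155.1)), np.int32(8), array([733., 139.,  62.]))
((np.float64(307.9), np.float64(157.1)), np.int32(8), array([727., 121.,  62.]))
((np.float64(313.4), np.float64(160.3)), np.int32(7), array([719., 105.,  62.]))
((np.float64(268.1), np.float64(162.1)), np.int32(8), array([709., 235.,  62.]))
((np.float64(318.5), np.float64(164.0)), np.int32(8), array([708.,  90.,  62.]))
((np.float64(322.7), np.float64(169.0)), np.int32(7), array([694.,  78.,  62.]))
((np.float64(331.4), np.float64(173.2)), np.int32(5), array([682.,  52.,  62.]))
((np.float64(274.5), np.float64(177.0)), np.int32(6), array([667., 215.,  62.]))
((np.float64(249.1), np.float64(183.9)), np.int32(17), array([644., 287.,  62.]))
((np.float64(318.5), np.float64(188.8)), np.int32(16), array([636.,  88.,  62.]))
((np.float64(330.7), np.float64(193.0)), np.int32(7), array([625.,  53.,  62.]))
((np.float64(330.0), np.float64(199.3)), np.int32(7), array([607.,  54.,  62.]))
((np.float64(254.1), np.float64(202.5)), np.i
[... 351 characters left out ...]
.,  62.]))
((np.float64(325.8), np.float64(211.4)), np.int32(5), array([572.,  65.,  62.]))
((np.float64(262.7), np.float64(225.8)), np.int32(15), array([526., 243.,  62.]))
((np.float64(316.7), np.float64(228.7)), np.int32(13), array([522.,  90.,  62.]))
((np.float64(299.7), np.float64(230.0)), np.int32(7), array([517., 138.,  62.]))
((np.float64(286.9), np.float64(230.9)), np.int32(8), array([513., 174.,  62.]))
((np.float64(293.3), np.float64(231.0)), np.int32(7), array([513., 156.,  62.]))
pointer [553. 273.  46.] pin [551.  31.  60.] handle [613. -52.  90.] roller [715. 270.  60.] tab34 outer [490.  51.  96.] [545. 100.  96.]
tabs outer [476. 252.  96.] [664. 328.  96.] [687.   2.  96.]
```

```bash
python3 - <<'E'
import numpy as np
from scipy.optimize import least_squares
S={5:[(733,139),(727,121),(719,105),(708,90),(694,78)],1:[(709,235)],2:[(591,270),(573,264)],3:[(517,138),(513,156),(513,174)],4:[(625,53),(607,54),(588,58),(572,65)]}
P=np.array([p for v in S.values() for p in v])
r=least_squares(lambda x:np.hypot(*(P-x[:2]).T)-x[2],[622,160,110]); c=r.x[:2]; print(r.x,np.round(r.fun,1))
for n,v in S.items():
    m=np.mean(v,axis=0)-c; a=np.degrees(np.arctan2(m[1],m[0])); print(n,a%360,(a-72*n)%360)
for nm,p in dict(pointer=(553,273),pin=(551,31),handle=(613,-52),roller=(715,270)).items():
    d=np.array(p)-c; print(nm,np.hypot(*d),np.degrees(np.arctan2(d[1],d[0]))%360)
E
```

```text
[624.15655372 163.95268063 111.38893304] [ 0.3  0.1  0.3  0.4 -0.6 -0.7 -0.3  1.  -1.1  0.1  0.2 -0.4 -0.1  0.6
  0.5]
5 328.0727829120928 328.0727829120928
1 39.94257498551195 327.94257498551195
2 112.24942001785337 328.24942001785337
3 184.14175699710634 328.1417569971063
4 256.19529588087295 328.19529588087295
pointer 130.20972697392682 123.12561920812121
pin 151.75077146542537 241.17842807290717
handle 216.24067370400553 267.0426129422643
roller 139.63726464036168 49.41560812756652
```

```bash
cat >> h.py <<'E'
from scipy.spatial.transform import Rotation as Ro
C=np.array([624.2,164.0])
def rows(tp,tyaw,n,grip=0.0):
    """straight-line rows from the measured pose to target, tool down; prints opening, shift cm, turn"""
    s=manip.read_state(); p=np.array(s["eef_pos"]); R=Ro.from_euler("xyz",s["orientation"])
    T=Ro.from_euler("xyz",[-np.pi/2,0,tyaw]); w=(R.inv()*T).as_rotvec()
    for k in range(n):
        Rk=R*Ro.from_rotvec(w*k/n); sh=Rk.inv().apply((np.array(tp)-p)/n)/10
        print([grip]+list(np.round(sh,2))+list(np.round(w/n,3)), "len",round(np.linalg.norm(sh)*10,1))
def st():
    s=manip.read_state(); print("t",round(s["time_s"],2),"p",np.round(s["eef_pos"],1),"o",np.round(s["orientation"],3),"F",np.round(s["ft_force"],1),"g",round(s["grip_width"],1))
E
python3 - <<'E'
from h import *
rows([519,47,190],0.70,15)
c=cam("top")
for u,v,z in [(515,217,250),(433,184,74)]: print(ray(c,u,v,z))
E
```

```text
[0.0, np.float64(-3.2), np.float64(0.44), np.float64(3.34), np.float64(-0.0), np.float64(-0.127), np.float64(-0.0)] len 46.5
[0.0, np.float64(-2.75), np.float64(0.44), np.float64(3.71), np.float64(-0.0), np.float64(-0.127), np.float64(-0.0)] len 46.5
[0.0, np.float64(-2.26), np.float64(0.44), np.float64(4.03), np.float64(-0.0), np.float64(-0.127), np.float64(-0.0)] len 46.5
[0.0, np.float64(-1.74), np.float64(0.44), np.float64(4.29), np.float64(-0.0), np.float64(-0.127), np.float64(-0.0)] len 46.5
[0.0, np.float64(-1.18), np.float64(0.44), np.float64(4.47), np.float64(-0.0), np.float64(-0.127), np.float64(-0.0)] len 46.5
[0.0, np.float64(-0.61), np.float64(0.44), np.float64(4.58), np.float64(-0.0), np.float64(-0.127), np.float64(-0.0)] len 46.5
[0.0, np.float64(-0.02), np.float64(0.44), np.float64(4.62), np.float64(-0.0), np.float64(-0.127), np.float64(-0.0)] len 46.5
[0.0, np.float64(0.56), np.float64(0.44), np.float64(4.59), np.float64(-0.0), np.float64(-0.127), np.float64(-0.0)] len 46.5
[0.0, np.float64(1.14), np.float64(0.44), np.float64(4.48), np.float64(-0.0), np.float64(-0.12
[... 167 characters left out ...]
at64(2.22), np.float64(0.44), np.float64(4.06), np.float64(-0.0), np.float64(-0.127), np.float64(-0.0)] len 46.5
[0.0, np.float64(2.72), np.float64(0.44), np.float64(3.74), np.float64(-0.0), np.float64(-0.127), np.float64(-0.0)] len 46.5
[0.0, np.float64(3.17), np.float64(0.44), np.float64(3.37), np.float64(-0.0), np.float64(-0.127), np.float64(-0.0)] len 46.5
[0.0, np.float64(3.57), np.float64(0.44), np.float64(2.94), np.float64(-0.0), np.float64(-0.127), np.float64(-0.0)] len 46.5
[0.0, np.float64(3.91), np.float64(0.44), np.float64(2.47), np.float64(-0.0), np.float64(-0.127), np.float64(-0.0)] len 46.5
[ 553.2699347  -398.37375072  250.        ]
[ 657.9496088  -237.38077063   74.        ]
```

Request:
play_rows(
  plan=[0,-3.2,0,3.3,0,-0.127,0,0,-2.8,0,3.7,0,-0.127,0,0,-2.3,0,4.0,0,-0.127,0,0,-1.7,0,4.3,0,-0.127,0,0,-1.2,0,4.5,0,-0.127,0],
)

```text
time_s: 0.98
eef_pos: [323.2, -367.6, 255.4]
orientation: [-1.571, -0.0, -0.549]
ft_force: [0.6, 0.5, 0.1]
grip_width: -0.2
```

```bash
python3 - <<'E'
from h import *
st(); rows([519,47,200],0.70,10)
E
```

```text
t 0.97 p [ 323.2 -367.6  255.4] o [-1.571 -0.    -0.549] F [0.6 0.5 0.1] g -0.2
[0.0, np.float64(-0.49), np.float64(0.55), np.float64(4.56), np.float64(0.0), np.float64(-0.125), np.float64(0.0)] len 46.2
[0.0, np.float64(0.08), np.float64(0.55), np.float64(4.58), np.float64(0.0), np.float64(-0.125), np.float64(0.0)] len 46.2
[0.0, np.float64(0.65), np.float64(0.55), np.float64(4.54), np.float64(0.0), np.float64(-0.125), np.float64(0.0)] len 46.2
[0.0, np.float64(1.21), np.float64(0.55), np.float64(4.42), np.float64(0.0), np.float64(-0.125), np.float64(0.0)] len 46.2
[0.0, np.float64(1.75), np.float64(0.55), np.float64(4.24), np.float64(0.0), np.float64(-0.125), np.float64(0.0)] len 46.2
[0.0, np.float64(2.27), np.float64(0.55), np.float64(3.99), np.float64(0.0), np.float64(-0.125), np.float64(0.0)] len 46.2
[0.0, np.float64(2.74), np.float64(0.55), np.float64(3.67), np.float64(0.0), np.float64(-0.125), np.float64(0.0)] len 46.2
[0.0, np.float64(3.18), np.float64(0.55), np.float64(3.3), np.float64(0.0), np.float64(-0.125), np.float64(0.0)] len 46.2
[0.0, np.float64(3.57), np.float64(0.55), np.float64(2.88), np.float64(0.0), np.float64(-0.125), np.float64(0.0)] len 46.2
[0.0, np.float64(3.9), np.float64(0.55), np.float64(2.41), np.float64(0.0), np.float64(-0.125), np.float64(0.0)] len 46.2
```

Tracks well, no loss.

Request:
play_rows(
  plan=[0,-0.5,0.3,4.6,0,-0.125,0,0,0.1,0.3,4.6,0,-0.125,0,0,0.65,0.3,4.5,0,-0.125,0,0,1.2,0.3,4.4,0,-0.125,0,0,1.75,0.3,4.2,0,-0.125,0],
)

```text
time_s: 1.6
eef_pos: [421.9, -153.2, 241.0]
orientation: [-1.573, -0.003, 0.096]
ft_force: [0.4, -0.1, 0.1]
grip_width: 0.3
```

Request:
play_rows(
  plan=[0,2.3,0.3,4.0,0,-0.125,0,0,2.7,0.3,3.7,0,-0.125,0,0,3.2,0.3,3.3,0,-0.125,0,0,3.6,0.3,2.9,0,-0.125,0,0,3.0,0.3,2.0,0,-0.125,0],
)

```text
time_s: 2.22
eef_pos: [511.7, 56.8, 226.1]
orientation: [-1.577, -0.002, 0.743]
ft_force: [1.5, -0.4, 0.6]
grip_width: 0.2
```

```bash
python3 - <<'E'
from h import *
st(); rows([519,47,130],0.70,5)
c=cam("wrist"); save(c,"w1")
c=cam("top"); f=c["frame"][:,:,::-1]
cv2.imwrite("pics/top2.png",cv2.resize(f[130:260,220:385],None,fx=4.6,fy=4.6,interpolation=cv2.INTER_CUBIC))
c2=cam("side"); f=c2["frame"][:,:,::-1]
cv2.imwrite("pics/side2.png",cv2.resize(f[150:290,190:365],None,fx=4.2,fy=4.2,interpolation=cv2.INTER_CUBIC))
E
```

```text
t 2.23 p [511.7  56.8 226.1] o [-1.577 -0.002  0.743] F [ 1.5 -0.4  0.6] g 0.2
[0.0, np.float64(-0.03), np.float64(1.92), np.float64(-0.23), np.float64(0.001), np.float64(0.009), np.float64(0.0)] len 19.4
[0.0, np.float64(-0.03), np.float64(1.92), np.float64(-0.23), np.float64(0.001), np.float64(0.009), np.float64(0.0)] len 19.4
[0.0, np.float64(-0.02), np.float64(1.92), np.float64(-0.24), np.float64(0.001), np.float64(0.009), np.float64(0.0)] len 19.4
[0.0, np.float64(-0.02), np.float64(1.92), np.float64(-0.24), np.float64(0.001), np.float64(0.009), np.float64(0.0)] len 19.4
[0.0, np.float64(-0.02), np.float64(1.92), np.float64(-0.24), np.float64(0.001), np.float64(0.009), np.float64(0.0)] len 19.4
```

View pics/w1.png

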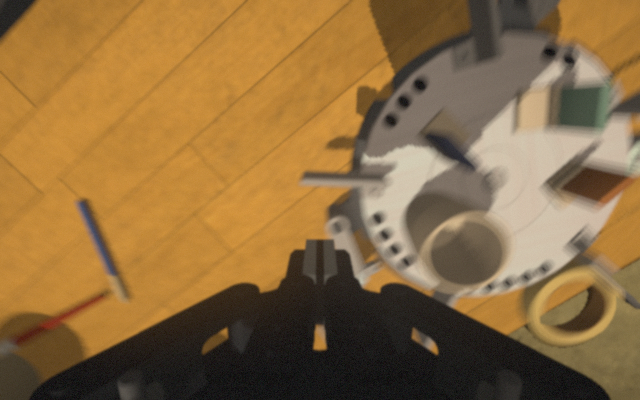

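View pics/side2.png

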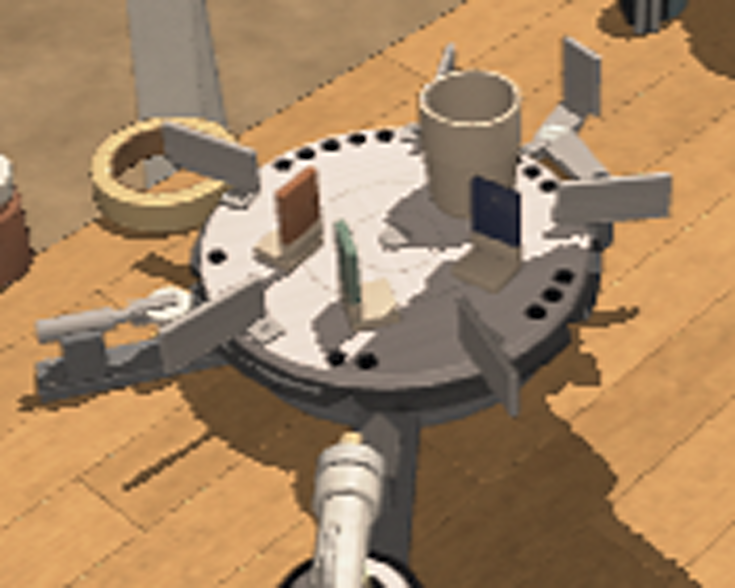

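```bash
python3 - <<'E'
from h import *
st()
c=cam("wrist"); save(c,"w2")
for u,v in [(303,180),(385,182),(392,122),(405,101),(420,84)]:
    for z in (96,62):
        p=ray(c,u,v,z); d=p[:2]-C; print(u,v,z,np.round(p,1),round(np.hypot(*d),1),np.round(np.degrees(np.arctan2(d[1],d[0]))%360,1))
rows([519,47,130],0.70,5)
E
```

```text
t 2.38 p [511.3  56.3 225.9] o [-1.576 -0.002  0.741] F [-0.3  0.  -0.7] g -0.1
303 180 96 [491.2  59.4  96. ] 169.2 218.2
303 180 62 [495.   52.5  62. ] 170.6 220.8
385 182 96 [541.1 102.8  96. ] 103.2 216.4
385 182 62 [551.8 101.8  62. ] 95.4 220.7
392 122 96 [511.3 139.3  96. ] 115.6 192.4
392 122 62 [517.9 143.3  62. ] 108.3 191.0
405 101 96 [507.4 156.5  96. ] 117.0 183.7
405 101 62 [513.5 162.9  62. ] 110.7 180.6
420 84 96 [506.9 172.2  96. ] 117.6 176.0
420 84 62 [512.9 180.8  62. ] 112.6 171.4
[0.0, np.float64(0.0), np.float64(1.92), np.float64(-0.22), np.float64(0.001), np.float64(0.008), np.float64(0.0)] len 19.3
[0.0, np.float64(0.01), np.float64(1.92), np.float64(-0.22), np.float64(0.001), np.float64(0.008), np.float64(0.0)] len 19.3
[0.0, np.float64(0.01), np.float64(1.92), np.float64(-0.23), np.float64(0.001), np.float64(0.008), np.float64(0.0)] len 19.3
[0.0, np.float64(0.01), np.float64(1.92), np.float64(-0.23), np.float64(0.001), np.float64(0.008), np.float64(0.0)] len 19.3
[0.0, np.float64(0.01), np.float64(1.92), np.float64(-0.23), np.float64(0.001), np.float64(0.008), np.float64(0.0)] len 19.3
```

View pics/w2.png

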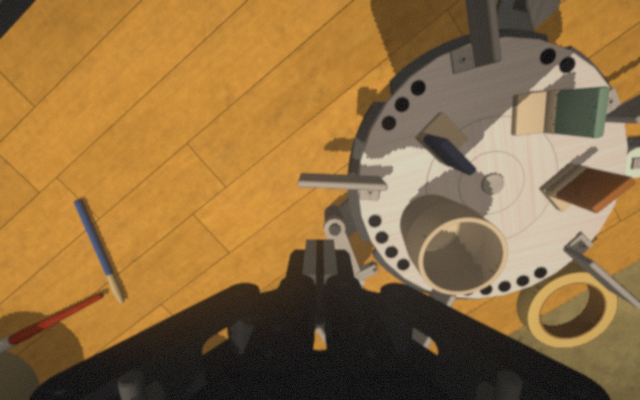

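```bash
python3 - <<'E'
from h import *
st()
c=cam("wrist")
for u,v,z in [(299,180,96),(384,183,96),(389,123,62),(402,104,62),(418,88,62),(548,56,62),(567,65,62),(335,228,60),(375,221,62),(382,237,62),(391,251,62),(405,265,62)]:
        p=ray(c,u,v,z); d=p[:2]-C; print(u,v,z,np.round(p,1),round(np.hypot(*d),1),np.round(np.degrees(np.arctan2(d[1],d[0]))%360,1))
s=manip.read_state();R=Ro.from_euler("xyz",s["orientation"]);
for o in ([0,25,11],[0,25,-11],[14,25,11]): print(proj(c,s["eef_pos"]+R.apply(o)))
E
```

```text
t 2.42 p [511.   55.3 226. ] o [-1.576e+00 -1.000e-03  7.390e-01] F [-0.2 -0.7 -1. ] g 0.0
299 180 96 [488.5  56.3  96. ] 173.3 218.4
384 183 96 [540.9 100.6  96. ] 104.6 217.3
389 123 62 [516.5 140.   62. ] 110.3 192.5
402 104 62 [513.4 158.6  62. ] 111.0 182.8
418 88 62 [514.  176.6  62. ] 111.0 173.5
548 56 62 [574.8 265.6  62. ] 112.9 115.9
567 65 62 [592.1 272.   62. ] 112.7 106.5
335 228 60 [549.2  36.4  60. ] 148.0 239.5
375 221 62 [571.9  67.7  62. ] 109.6 241.5
382 237 62 [588.5  60.7  62. ] 109.3 251.0
391 251 62 [605.6  56.2  62. ] 109.4 260.2
405 265 62 [626.9  55.   62. ] 109.1 271.4
[317.64193715 238.04834153]
[317.68673244 278.11620682]
[346.2133523  238.07186566]
```

Request:
play_rows(
  plan=[0,0,2.0,-0.2,0,0.01,0,0,0,2.0,-0.2,0,0.01,0,0,0,2.0,-0.2,0,0.01,0,0,0,2.0,-0.2,0,0.01,0,0,0,2.0,-0.2,0,0,0],
)

```text
time_s: 3.1
eef_pos: [517.9, 40.9, 126.2]
orientation: [-1.58, -0.005, 0.683]
ft_force: [0.0, 0.2, 0.9]
grip_width: 0.1
```

```bash
python3 - <<'E'
from h import *
st(); rows([519,47,97],0.70,3)
c2=cam("side"); f=c2["frame"][:,:,::-1]
cv2.imwrite("pics/side3.png",cv2.resize(f[130:270,240:415],None,fx=4.2,fy=4.2,interpolation=cv2.INTER_CUBIC))
E
```

```text
t 3.1 p [517.9  40.9 126.2] o [-1.58  -0.005  0.683] F [0.  0.2 0.9] g 0.1
[0.0, np.float64(0.15), np.float64(0.97), np.float64(0.14), np.float64(0.003), np.float64(-0.006), np.float64(0.002)] len 10.0
[0.0, np.float64(0.16), np.float64(0.97), np.float64(0.14), np.float64(0.003), np.float64(-0.006), np.float64(0.002)] len 10.0
[0.0, np.float64(0.16), np.float64(0.97), np.float64(0.14), np.float64(0.003), np.float64(-0.006), np.float64(0.002)] len 10.0
```

View pics/side3.png

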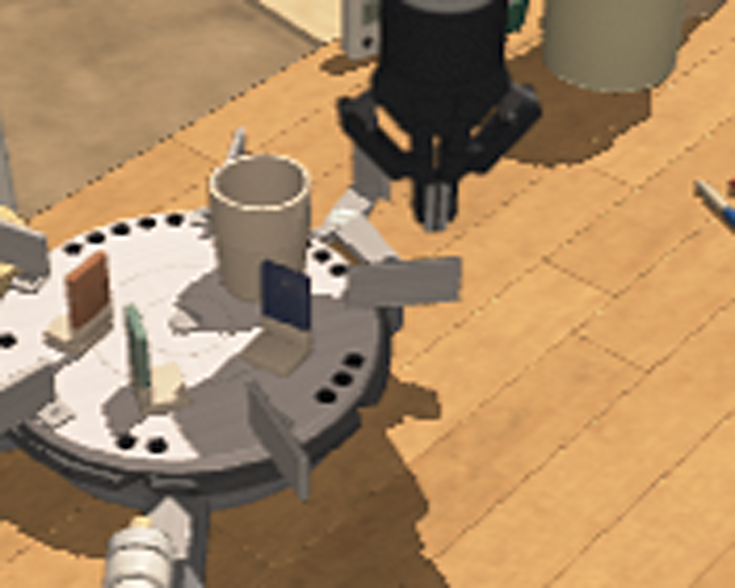

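Request:
play_rows(
  plan=[0,0.15,1.0,0.1,0.003,-0.003,0.002,0,0.15,1.0,0.1,0.003,-0.003,0.002,0,0.15,1.0,0.1,0.003,-0.003,0.002,0,0,0,0,0,0,0,0,0,0,0.3,0,0,0],
)

```text
time_s: 3.78
eef_pos: [517.2, 47.0, 93.5]
orientation: [-1.569, 0.003, 0.689]
ft_force: [-0.2, -0.2, 0.6]
grip_width: 0.1
```

```bash
cat >> h.py <<'E'
C=np.array([624.2,164.5])
def polar():
    s=manip.read_state(); d=s["eef_pos"][:2]-C; print("finger r",round(np.hypot(*d),1),"ang",round(np.degrees(np.arctan2(d[1],d[0]))%360,1))
E
python3 - <<'E'
from h import *
st(); polar()
E
```

```text
t 3.77 p [517.2  47.   93.5] o [-1.569  0.003  0.689] F [-0.2 -0.2  0.6] g 0.1
finger r 158.9 ang 227.7
```

Request:
play_rows(
  plan=[0,-0.1,0,0.5,0,0.035,0,0,-0.1,0,0.6,0,0.04,0,0,-0.1,0,0.8,0,0.052,0,0,-0.1,0,0.8,0,0.052,0,0,-0.1,0,0.8,0,0.052,0],
)

```text
time_s: 4.4
eef_pos: [494.0, 73.6, 95.2]
orientation: [-1.573, -0.001, 0.452]
ft_force: [1.6, -3.1, -1.8]
grip_width: 0.1
```

```bash
python3 - <<'E'
from h import *
st(); polar()
c2=cam("side"); f=c2["frame"][:,:,::-1]
cv2.imwrite("pics/side4.png",cv2.resize(f[130:270,240:415],None,fx=4.2,fy=4.2,interpolation=cv2.INTER_CUBIC))
E
```

```text
t 4.4 p [494.   73.6  95.2] o [-1.573e+00 -1.000e-03  4.520e-01] F [ 1.6 -3.1 -1.8] g 0.1
finger r 158.8 ang 214.9
```

View pics/side4.png

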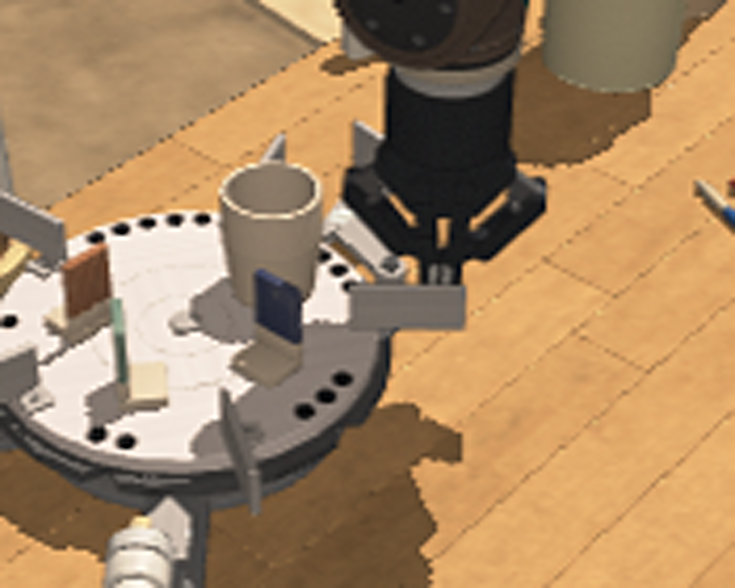

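Request:
play_rows(
  plan=[0,-0.1,0,0.8,0,0.045,0,0,-0.1,0,0.8,0,0.048,0,0,-0.1,0,0.8,0,0.052,0,0,-0.1,0,0.8,0,0.052,0,0,-0.1,0,0.8,0,0.052,0],
)

```text
time_s: 5.08
eef_pos: [475.4, 110.0, 96.5]
orientation: [-1.574, -0.004, 0.198]
ft_force: [1.6, -4.5, -1.6]
grip_width: 0.2
```

Request:
play_rows(
  plan=[0,-0.1,0,0.8,0,0.052,0,0,-0.1,0,0.8,0,0.052,0,0,-0.1,0,0.8,0,0.052,0,0,-0.1,0,0.8,0,0.052,0,0,-0.1,0,0.6,0,0.042,0],
)

```text
time_s: 5.7
eef_pos: [466.3, 147.6, 97.3]
orientation: [-1.574, -0.006, -0.055]
ft_force: [1.4, -3.1, -2.1]
grip_width: 0.2
```

```bash
python3 - <<'E'
from h import *
st(); polar()
c2=cam("side"); f=c2["frame"][:,:,::-1]
cv2.imwrite("pics/side5.png",cv2.resize(f[150:290,190:365],None,fx=4.2,fy=4.2,interpolation=cv2.INTER_CUBIC))
E
```

```text
t 5.7 p [466.3 147.6  97.3] o [-1.574 -0.006 -0.055] F [ 1.4 -3.1 -2.1] g 0.2
finger r 158.8 ang 186.1
```

View pics/side5.png

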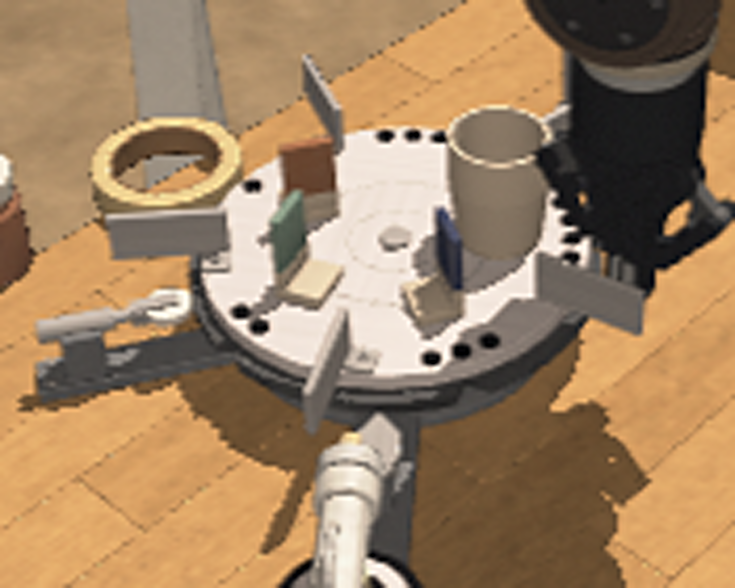

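Request:
play_rows(
  plan=[0,-0.1,0.05,0.8,0,0.045,0,0,-0.1,0.05,0.8,0,0.045,0,0,-0.1,0.05,0.8,0,0.05,0,0,-0.1,0.05,0.8,0,0.05,0,0,-0.1,0.05,0.5,0,0.03,0],
)

```text
time_s: 6.38
eef_pos: [466.5, 185.1, 96.6]
orientation: [-1.573, -0.008, -0.275]
ft_force: [0.9, -3.6, 2.2]
grip_width: -0.1
```

```bash
cat >> h.py <<'E'
def sidecrop(name):
    c2=cam("side"); f=c2["frame"][:,:,::-1]
    cv2.imwrite(f"pics/{name}.png",cv2.resize(f[150:290,190:365],None,fx=4.2,fy=4.2,interpolation=cv2.INTER_CUBIC)); return c2
E
python3 - <<'E'
from h import *
st(); polar()
c=sidecrop("side6")
for a,b,p in dots(c,62,70):
    d=p[:2]-C
    if 95<np.hypot(*d)<125: print(np.round(a,1),b,np.round(np.hypot(*d),1),round(np.degrees(np.arctan2(d[1],d[0]))%360,1))
E
```

```text
t 6.38 p [466.5 185.1  96.6] o [-1.573 -0.008 -0.275] F [ 0.9 -3.6  2.2] g -0.1
finger r 159.0 ang 172.5
[290.5 181.7] 6 111.0 294.9
[256.6 189.1] 7 109.2 348.0
[242.7 217.9] 9 111.3 55.8
[245.5 222. ] 10 110.8 65.3
[296.7 233.9] 9 111.8 142.0
[281.6 235.9] 11 112.2 123.0
[289.3 235.1] 9 111.3 132.6
```

View pics/side6.png

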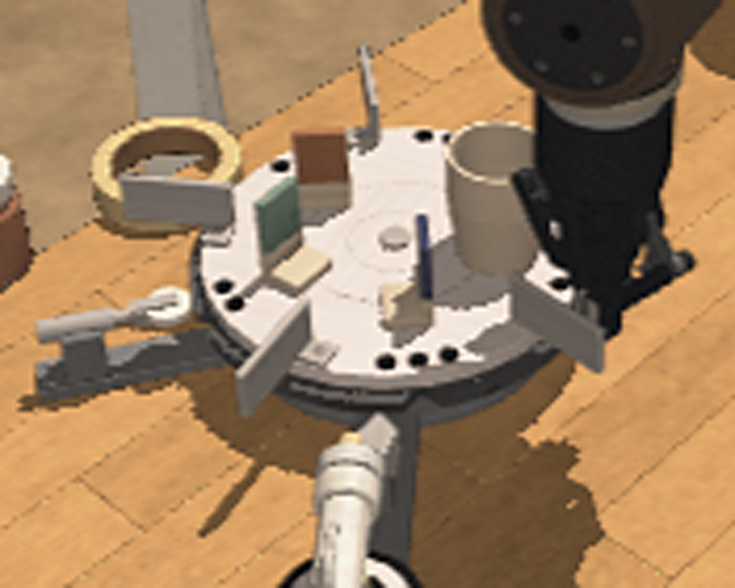

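Request:
play_rows(
  plan=[0,-0.05,0,0.4,0,0.025,0,0,-0.05,0,0.4,0,0.025,0,0,-0.05,0,0.4,0,0.025,0,0,-0.05,0,0.3,0,0.02,0,0,0,0,0,0,0,0],
)

```text
time_s: 7.05
eef_pos: [469.2, 200.8, 96.7]
orientation: [-1.572, -0.008, -0.375]
ft_force: [0.4, 0.2, 0.3]
grip_width: 0.1
```

```bash
cat >> h.py <<'E'
def dl(c):
    for a,b,p in dots(c,62,70):
        d=p[:2]-C
        if 95<np.hypot(*d)<125: print(np.round(a,1),b,np.round(np.hypot(*d),1),round(np.degrees(np.arctan2(d[1],d[0]))%360,1))
E
python3 - <<'E'
from h import *
st(); polar()
c=sidecrop("side7"); dl(c)
E
```

```text
t 7.05 p [469.2 200.8  96.7] o [-1.572 -0.008 -0.375] F [0.4 0.2 0.3] g 0.1
finger r 159.2 ang 166.8
[294.8 182.4] 5 109.8 288.3
[260.  187.5] 6 108.7 342.0
[241.9 214.9] 8 110.4 49.5
[243.9 219.2] 11 110.0 59.0
[276.8 236. ] 10 112.9 117.0
[284.4 235.9] 11 112.5 126.3
[291.6 235.1] 11 112.4 135.4
```

View pics/side7.png

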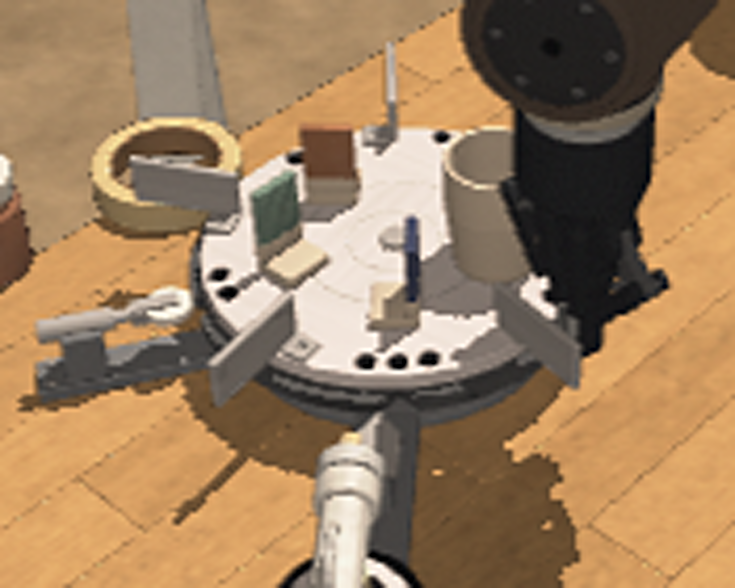

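```bash
python3 - <<'E'
from h import *
c=sidecrop("side8"); dl(c); st()
for u in (386,392,398):
    p=ray(c,190+u/4.2,150+418/4.2,46); d=p[:2]-C; print(np.hypot(*d),np.degrees(np.arctan2(d[1],d[0])))
# bar edges in this frame at z~? 
t=cam("top"); f=t["frame"][:,:,::-1]
cv2.imwrite("pics/top8.png",cv2.resize(f[130:280,150:350],None,fx=4,fy=4,interpolation=cv2.INTER_CUBIC))
dl(t)
E
```

```text
[294.8 182.4] 5 109.8 288.3
[260.  187.5] 6 108.7 342.0
[241.9 214.9] 8 110.4 49.5
[243.7 219.2] 10 110.5 58.9
[276.6 235.9] 11 112.6 116.7
[284.4 235.9] 11 112.5 126.3
[291.6 235.1] 11 112.4 135.4
t 7.15 p [469.1 200.7  96.7] o [-1.573 -0.007 -0.375] F [-0.8 -0.  -0.3] g -0.1
142.84603914841418 123.41924513204391
142.9815337359266 124.79791825036061
143.19961898979312 126.17312910807006
[305.  156.3] 7 111.0 341.7
[263.6 166.2] 5 110.5 48.8
[260.  171.3] 7 109.2 58.1
[329.  180.5] 6 112.1 289.2
[248.4 186.2] 5 124.8 83.8
[330.5 187. ] 6 112.1 279.3
[330.8 193.2] 6 112.0 270.2
[330.  199.7] 7 111.7 260.5
[328.3 206. ] 7 111.9 250.9
[256.4 208.2] 5 110.0 116.5
[259.5 214. ] 6 110.4 126.3
[263.5 219. ] 6 110.5 135.8
[311.5 225.5] 4 111.0 212.5
[299.6 230.2] 5 111.1 193.7
[305.8 228.4] 5 111.3 203.1
```

View pics/top8.png

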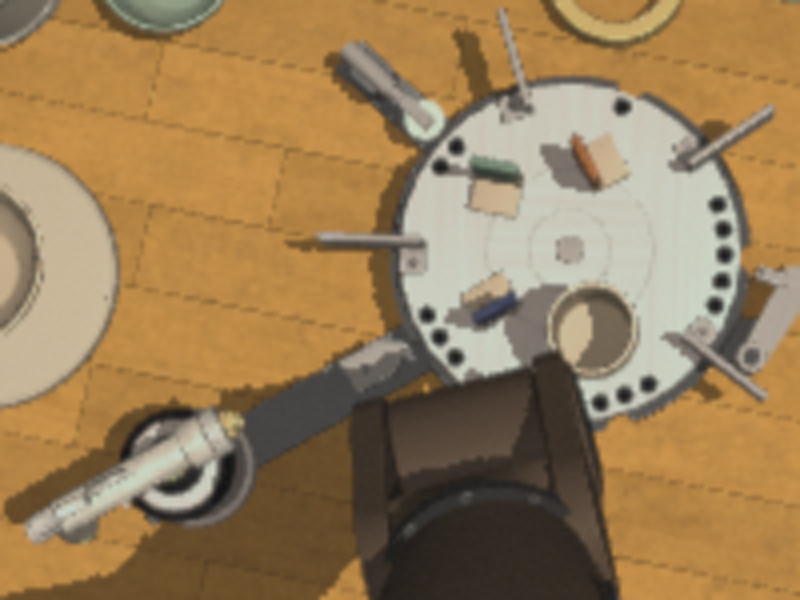

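```bash
python3 - <<'E'
from h import *
t=cam("top")
for n,u,v,z in [("nozzle",228,419,110),("gunrear",35,530,110),("roller",425,118,55),("ptr",413,349,46),("ptrtip",413,352,46),("ptrtail",352,375,46)]:
    p=ray(t,150+u/4,130+v/4,z); d=p[:2]-C; print(n,np.round(p),round(np.hypot(*d)),round(np.degrees(np.arctan2(d[1],d[0]))%360,1))
E
```

```text
nozzle [494. 389. 110.] 259 120.2
gunrear [415. 515. 110.] 408 120.8
roller [717. 270.  55.] 141 48.7
ptr [550. 273.  46.] 131 124.3
ptrtip [548. 273.  46.] 132 125.1
ptrtail [531. 315.  46.] 178 121.8
```

Request:
play_rows(
  plan=[0,-0.05,0,0.3,0,0.02,0,0,-0.05,0,0.3,0,0.02,0,0,0,0,0.1,0,0,0,0,0,0,0,0,0,0,0,0,0,0,0,0,0],
)

```text
time_s: 7.88
eef_pos: [470.9, 207.9, 96.7]
orientation: [-1.572, -0.007, -0.418]
ft_force: [-1.1, -0.9, 0.2]
grip_width: -0.3
```

```bash
python3 - <<'E'
from h import *
st(); polar()
c=sidecrop("side9"); dl(c)
E
```

```text
t 7.88 p [470.9 207.9  96.7] o [-1.572 -0.007 -0.418] F [-1.1 -0.9  0.2] g -0.3
finger r 159.3 ang 164.2
[296.  182.5] 4 110.1 286.5
[261.2 186.6] 5 110.1 339.4
[241.7 213.9] 9 110.3 47.4
[243.3 218.1] 9 110.0 56.6
[274.7 235.4] 9 111.5 114.1
[282.4 235.9] 11 112.2 123.9
[289.8 235.1] 10 111.5 133.2
```

View pics/side9.png

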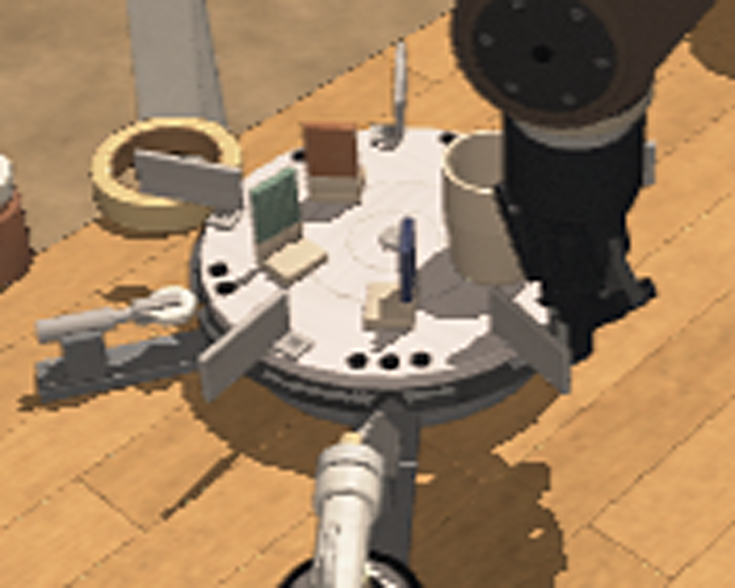

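Request:
play_rows(
  plan=[0,0,0,0.25,0,0.01,0,0,0,0,0.2,0,0.01,0,0,0,0,0,0,0,0,0,0,0,0,0,0,0,0,0,0,0,0,0,0],
)

```text
time_s: 8.55
eef_pos: [472.9, 212.2, 96.6]
orientation: [-1.572, -0.007, -0.439]
ft_force: [0.0, -0.5, -0.3]
grip_width: -0.1
```

```bash
python3 - <<'E'
from h import *
st(); polar()
c=sidecrop("side10"); dl(c); dl(cam("top"))
E
```

```text
t 8.55 p [472.9 212.2  96.6] o [-1.572 -0.007 -0.439] F [ 0.  -0.5 -0.3] g -0.1
finger r 158.6 ang 162.5
[297.8 182.2] 4 112.6 284.3
[241.6 212.8] 8 109.9 45.0
[242.4 217.2] 8 111.3 54.4
[273.3 235.3] 10 111.5 112.4
[280.4 235.9] 11 112.2 121.4
[288.  235.6] 10 112.5 130.9
[308.  157.5] 6 111.0 336.9
[266. 164.] 5 110.2 43.9
[261.8 168.8] 6 109.2 53.5
[329.8 183.8] 6 111.9 284.1
[330.8 190.2] 6 112.2 274.6
[248.  192.5] 4 124.4 92.2
[330.5 196.5] 4 111.7 265.3
[329.3 203. ] 7 111.9 255.5
[255.  205.3] 7 110.6 111.6
[327. 209.] 5 111.9 246.1
[257.8 211.2] 6 110.2 121.4
[261.2 216.6] 5 110.9 130.9
[308.8 227.2] 6 111.6 207.9
[302.8 229.4] 5 111.2 198.5
[296.2 230.8] 6 111.3 188.6
```

View pics/side10.png

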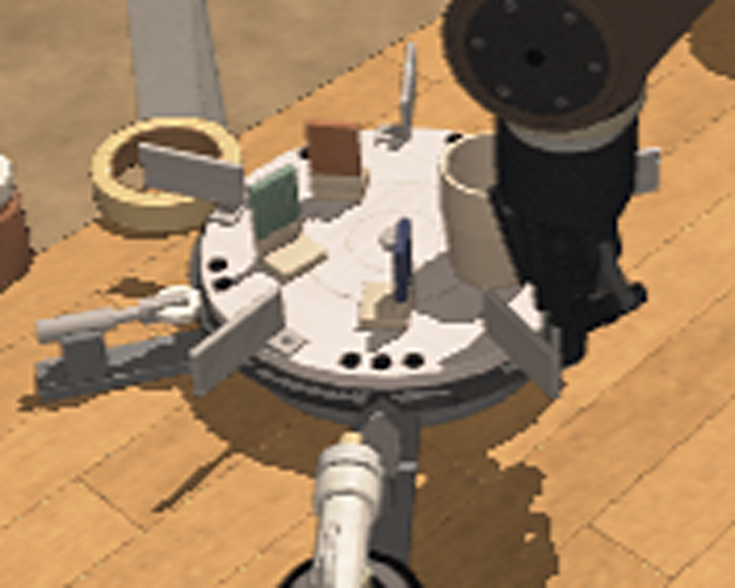

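Request:
play_rows(
  plan=[0,-0.3,0,-0.6,0,0,0,0,-0.3,0,-0.6,0,0,0,0,0,0,0,0,0,0,0,0,0,0,0,0,0,0,0,0,0,0,0,0],
)

```text
time_s: 9.28
eef_pos: [461.5, 203.1, 96.7]
orientation: [-1.572, -0.008, -0.439]
ft_force: [-0.3, 0.1, 0.4]
grip_width: -0.0
```

```bash
python3 - <<'E'
from h import *
st(); polar()
c=sidecrop("side11"); dl(c)
t=cam("top"); dl(t); f=t["frame"][:,:,::-1]
cv2.imwrite("pics/top11.png",cv2.resize(f[130:260,235:400],None,fx=4.6,fy=4.6,interpolation=cv2.INTER_CUBIC))
E
```

```text
t 9.28 p [461.5 203.1  96.7] o [-1.572 -0.008 -0.439] F [-0.3  0.1  0.4] g -0.0
finger r 167.2 ang 166.6
[297.8 182.2] 4 112.6 284.3
[241.6 212.8] 8 109.9 45.0
[242.4 217.2] 8 111.3 54.4
[319.2 222. ] 10 112.1 178.8
[273.1 235.4] 11 111.8 112.1
[280.4 235.9] 11 112.2 121.4
[288.  235.4] 9 111.9 130.9
[308.  157.5] 6 111.0 336.9
[265.8 163.8] 6 110.9 43.9
[261.8 168.8] 6 109.2 53.5
[329.8 183.8] 6 111.9 284.1
[330.8 190.2] 6 112.2 274.6
[248.  192.5] 4 124.4 92.2
[330.5 196.5] 4 111.7 265.3
[329.3 202.8] 6 111.9 255.8
[255.  205.3] 7 110.6 111.6
[327. 209.] 5 111.9 246.1
[257.8 211.2] 6 110.2 121.4
[261.2 216.6] 5 110.9 130.9
[308.8 227.2] 6 111.6 207.9
[302.8 229.4] 5 111.2 198.5
```

View pics/side11.png

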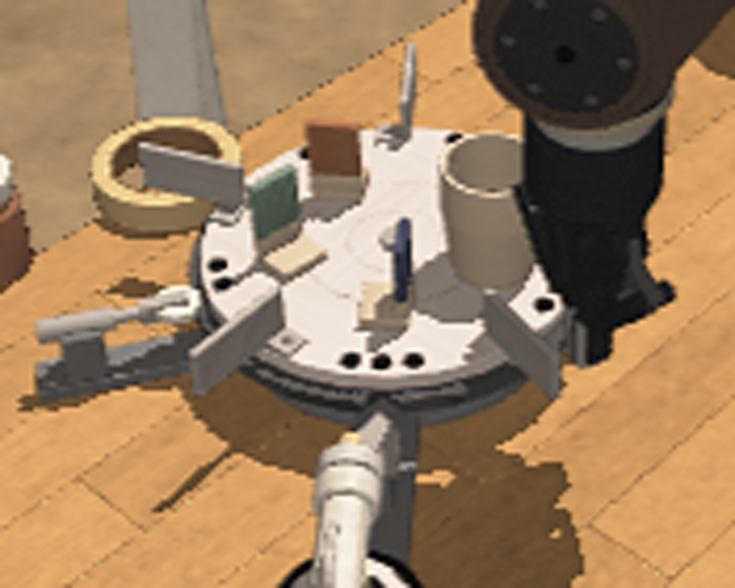

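View pics/top11.png

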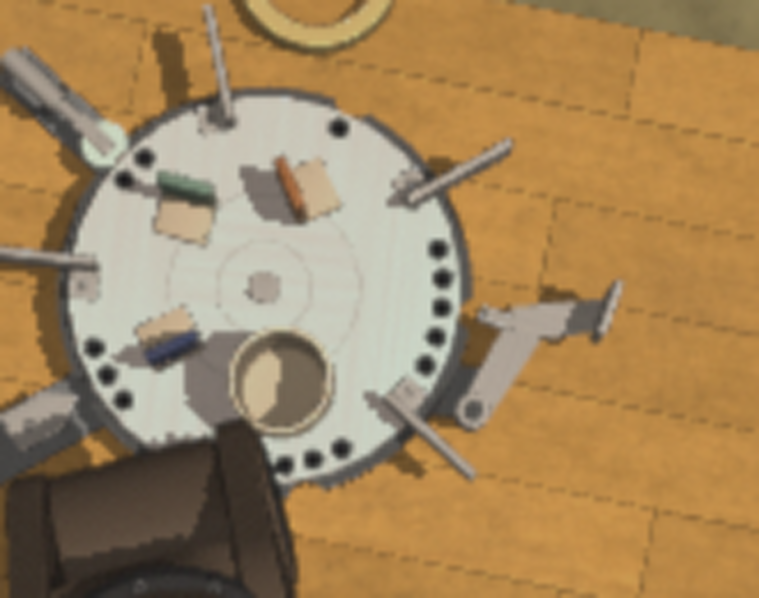

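Request:
play_rows(
  plan=[0,-0.3,-1.5,-0.3,0,0,0,0,0,-3,0,0,0,0,0,0,-3,0,0,0,0,0,0,-2.5,0,0,0,0,0,0,-1,0,0,0,0],
)

```text
time_s: 10.0
eef_pos: [455.4, 201.9, 212.8]
orientation: [-1.572, -0.007, -0.439]
ft_force: [-0.3, -0.5, 0.0]
grip_width: -0.2
```

```bash
python3 - <<'E'
from h import *
st(); rows([602,-76,185],-0.33,10)
c=cam("wrist"); save(c,"w12")
E
```

```text
t 10.0 p [455.4 201.9 212.8] o [-1.572 -0.007 -0.439] F [-0.3 -0.5  0. ] g -0.2
[0.0, np.float64(2.51), np.float64(0.3), np.float64(-1.89), np.float64(0.0), np.float64(-0.011), np.float64(0.001)] len 31.5
[0.0, np.float64(2.49), np.float64(0.3), np.float64(-1.92), np.float64(0.0), np.float64(-0.011), np.float64(0.001)] len 31.5
[0.0, np.float64(2.47), np.float64(0.29), np.float64(-1.95), np.float64(0.0), np.float64(-0.011), np.float64(0.001)] len 31.5
[0.0, np.float64(2.44), np.float64(0.29), np.float64(-1.97), np.float64(0.0), np.float64(-0.011), np.float64(0.001)] len 31.5
[0.0, np.float64(2.42), np.float64(0.29), np.float64(-2.0), np.float64(0.0), np.float64(-0.011), np.float64(0.001)] len 31.5
[0.0, np.float64(2.4), np.float64(0.29), np.float64(-2.03), np.float64(0.0), np.float64(-0.011), np.float64(0.001)] len 31.5
[0.0, np.float64(2.38), np.float64(0.29), np.float64(-2.05), np.float64(0.0), np.float64(-0.011), np.float64(0.001)] len 31.5
[0.0, np.float64(2.36), np.float64(0.28), np.float64(-2.08), np.float64(0.0), np.float64(-0.011), np.float64(0.001)] len 31.5
[0.0, np.float64(2.33), np.float64(0.28), np.float64(-2.1), np.float64(0.0), np.float64(-0.011), np.float64(0.001)] len 31.5
[0.0, np.float64(2.31), np.float64(0.28), np.float64(-2.13), np.float64(0.0), np.float64(-0.011), np.float64(0.001)] len 31.5
```

View pics/w12.png

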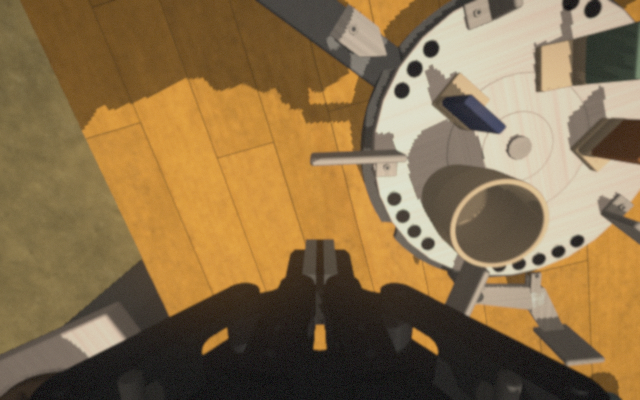

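Request:
play_rows(
  plan=[0,2.5,0,-1.9,0,-0.011,0,0,2.5,0,-1.9,0,-0.011,0,0,2.5,0,-1.9,0,-0.011,0,0,2.4,0,-2.0,0,-0.011,0,0,2.4,0,-2.0,0,-0.011,0],
)

```text
time_s: 10.68
eef_pos: [528.6, 61.0, 212.2]
orientation: [-1.574, -0.004, -0.379]
ft_force: [-0.1, -0.4, 0.2]
grip_width: 0.1
```

Request:
play_rows(
  plan=[0,2.4,0,-2.0,0,-0.011,0,0,2.4,0.3,-2.0,0,-0.011,0,0,2.4,0.6,-2.1,0,-0.011,0,0,2.3,0.6,-2.1,0,-0.011,0,0,1.8,0.6,-2.0,0,-0.011,0],
)

```text
time_s: 11.3
eef_pos: [599.5, -79.1, 187.5]
orientation: [-1.575, 0.002, -0.322]
ft_force: [-0.8, 0.1, -0.2]
grip_width: -0.1
```

```bash
python3 - <<'E'
from h import *
st(); c=cam("wrist"); save(c,"w13")
st(); rows([602,-76,87],-0.33,8)
E
```

```text
t 11.3 p [599.5 -79.1 187.5] o [-1.575  0.002 -0.322] F [-0.8  0.1 -0.2] g -0.1
t 11.35 p [600.2 -81.6 186.6] o [-1.575  0.002 -0.323] F [-1.6 -2.8 -1.3] g 0.3
[0.0, np.float64(0.0), np.float64(1.24), np.float64(0.08), np.float64(0.001), np.float64(0.001), np.float64(-0.0)] len 12.5
[0.0, np.float64(0.0), np.float64(1.24), np.float64(0.08), np.float64(0.001), np.float64(0.001), np.float64(-0.0)] len 12.5
[0.0, np.float64(0.0), np.float64(1.24), np.float64(0.08), np.float64(0.001), np.float64(0.001), np.float64(-0.0)] len 12.5
[0.0, np.float64(0.0), np.float64(1.24), np.float64(0.08), np.float64(0.001), np.float64(0.001), np.float64(-0.0)] len 12.5
[0.0, np.float64(0.0), np.float64(1.24), np.float64(0.08), np.float64(0.001), np.float64(0.001), np.float64(-0.0)] len 12.5
[0.0, np.float64(-0.0), np.float64(1.24), np.float64(0.08), np.float64(0.001), np.float64(0.001), np.float64(-0.0)] len 12.5
[0.0, np.float64(-0.0), np.float64(1.24), np.float64(0.07), np.float64(0.001), np.float64(0.001), np.float64(-0.0)] len 12.5
[0.0, np.float64(-0.0), np.float64(1.24), np.float64(0.07), np.float64(0.001), np.float64(0.001), np.float64(-0.0)] len 12.5
```

View pics/w13.png

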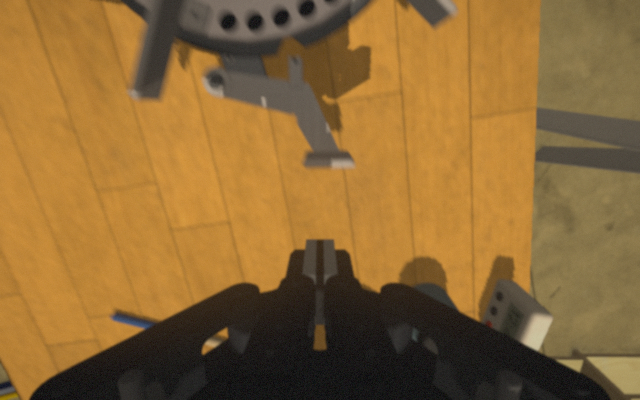

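```bash
python3 - <<'E'
from h import *
c=cam("wrist"); st()
for u,v,z in [(329,166,90),(305,166,90),(353,166,90),(214,82,60)]: print(np.round(ray(c,u,v,z),1))
E
```

```text
t 11.4 p [599.5 -80.1 186.9] o [-1.575  0.002 -0.324] F [-0.7  0.5  0.4] g -0.2
[615.9 -52.   90. ]
[600.3 -46.7  90. ]
[631.6 -57.2  90. ]
[554.6  28.2  60. ]
```

Request:
play_rows(
  plan=[0,0.1,2.0,0.1,0.001,0,0,0,0.1,2.0,0.1,0.001,0,0,0,0.1,2.0,0.1,0.001,0,0,0,0,2.0,0.1,0.001,0,0,0,0,2.0,0,0,0,0],
)

```text
time_s: 12.02
eef_pos: [601.3, -74.6, 83.3]
orientation: [-1.571, 0.004, -0.325]
ft_force: [0.5, 0.8, -0.2]
grip_width: -0.1
```

```bash
python3 - <<'E'
from h import *
st(); print(Ro.from_euler("z",-manip.read_state()["orientation"][2]).apply([614-manip.read_state()["eef_pos"][0],-52-manip.read_state()["eef_pos"][1],0]))
c2=cam("side"); f=c2["frame"][:,:,::-1]
cv2.imwrite("pics/side13.png",cv2.resize(f[120:260,250:425],None,fx=4.2,fy=4.2,interpolation=cv2.INTER_CUBIC))
E
```

```text
t 12.03 p [601.3 -74.6  83.3] o [-1.571  0.004 -0.325] F [ 0.5  0.8 -0.2] g -0.1
[ 4.81988041 25.48598512  0.        ]
```

View pics/side13.png

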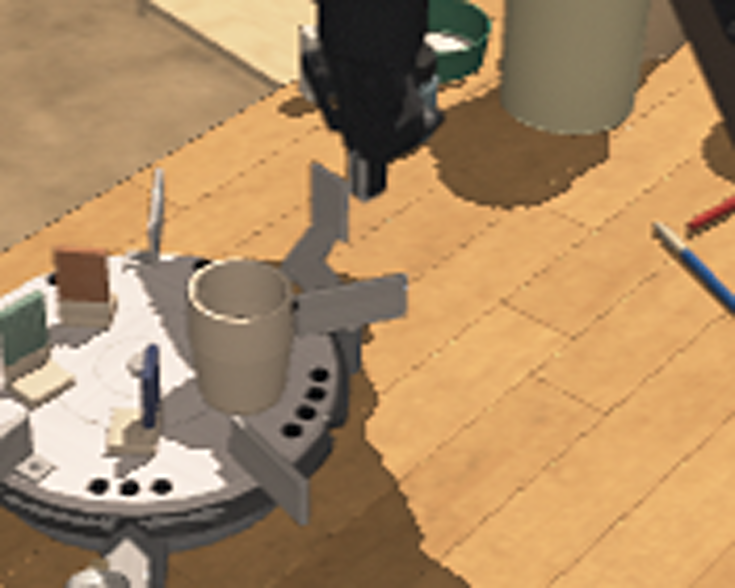

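Request:
play_rows(
  plan=[0,0.1,0,0.4,0,0,0,0,0.1,0,0.4,0,0,0,0,0.1,0,0.4,0,0,0,0,0.15,0,0.25,0,-0.02,0,0,0.15,0,0.25,0,-0.025,0],
)

```text
time_s: 12.7
eef_pos: [612.2, -58.3, 82.6]
orientation: [-1.571, 0.007, -0.277]
ft_force: [0.0, -2.5, -1.2]
grip_width: -0.0
```

```bash
python3 - <<'E'
from h import *
st()
t=cam("top"); f=t["frame"][:,:,::-1]
cv2.imwrite("pics/top14.png",cv2.resize(f[130:260,260:425],None,fx=4.6,fy=4.6,interpolation=cv2.INTER_CUBIC))
E
```

```text
t 12.7 p [612.2 -58.3  82.6] o [-1.571  0.007 -0.277] F [ 0.  -2.5 -1.2] g -0.0
```

View pics/top14.png

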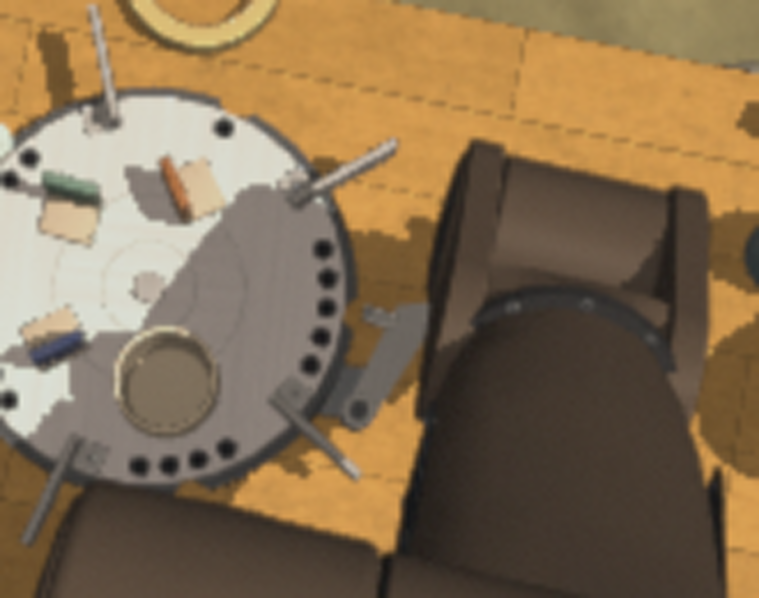

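Request:
play_rows(
  plan=[0,0.2,0,0.3,0,-0.03,0,0,0.2,0,0.3,0,-0.03,0,0,0.2,0,0.3,0,-0.03,0,0,0.2,0,0.3,0,-0.03,0,0,0.2,0,0.2,0,-0.03,0],
)

```text
time_s: 13.38
eef_pos: [626.4, -46.5, 82.7]
orientation: [-1.57, 0.005, -0.115]
ft_force: [-0.9, -1.2, 0.6]
grip_width: 0.1
```

```bash
python3 - <<'E'
from h import *
st()
t=cam("top"); f=t["frame"][:,:,::-1]
cv2.imwrite("pics/top15.png",cv2.resize(f[170:240,300:380],None,fx=8,fy=8,interpolation=cv2.INTER_CUBIC))
dl(cam("side"))
E
```

```text
t 13.38 p [626.4 -46.5  82.7] o [-1.57   0.005 -0.115] F [-0.9 -1.2  0.6] g 0.1
[297.5 182.5] 6 111.3 284.4
[329.8 201.2] 12 124.3 222.1
[325.6 208.9] 11 111.3 206.9
[241.7 212.6] 7 109.6 44.7
[324.7 213.2] 11 111.6 197.9
[242.6 217.1] 7 110.7 54.3
[322.5 218. ] 12 112.2 187.7
[319.3 222. ] 13 112.3 178.8
[273.1 235.1] 8 111.0 112.1
[280.4 235.9] 11 112.2 121.4
[288.2 235.4] 8 111.8 131.2
```

View pics/top15.png

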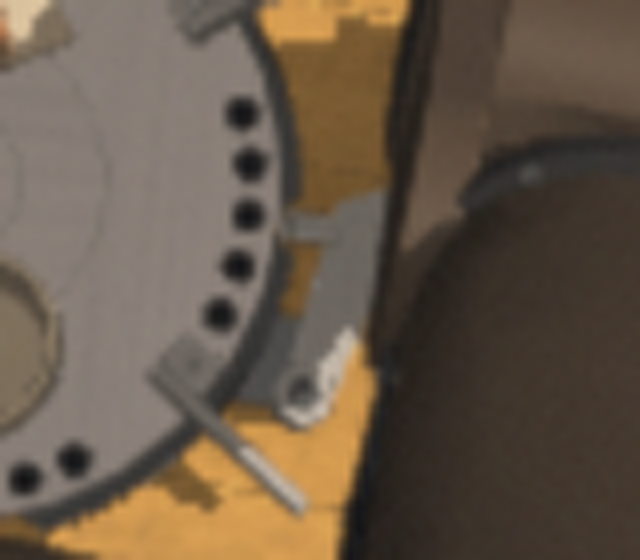

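Request:
play_rows(
  plan=[0,0.1,0,0.2,0,-0.015,0,0,0.1,0,0.2,0,-0.015,0,0,0.1,0,0.2,0,0,0,0,0,0,0.2,0,0,0,0,0,0,0.1,0,0,0],
)

```text
time_s: 14.1
eef_pos: [629.5, -42.8, 82.8]
orientation: [-1.576, 0.007, -0.082]
ft_force: [-1.3, -7.7, -1.4]
grip_width: -0.2
```

```bash
python3 - <<'E'
from h import *
st()
t=cam("top"); f=t["frame"][:,:,::-1]
cv2.imwrite("pics/top16.png",cv2.resize(f[170:240,300:380],None,fx=8,fy=8,interpolation=cv2.INTER_CUBIC))
dl(cam("side"))
E
```

```text
t 14.1 p [629.5 -42.8  82.8] o [-1.576  0.007 -0.082] F [-1.3 -7.7 -1.4] g -0.2
[297.5 182.5] 6 111.3 284.4
[329.8 201.3] 13 124.5 222.0
[325.6 208.9] 11 111.3 206.9
[241.7 212.6] 7 109.6 44.7
[324.7 213.2] 11 111.6 197.9
[242.6 217.1] 7 110.7 54.3
[322.5 218. ] 12 112.2 187.7
[319.3 222. ] 13 112.3 178.8
[273.3 235.1] 9 110.9 112.3
[280.4 235.9] 11 112.2 121.4
[288.  235.3] 7 111.4 130.9
```

View pics/top16.png

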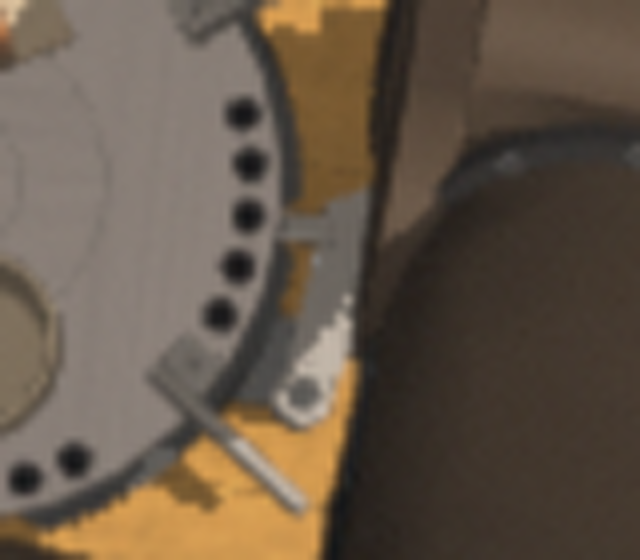

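Request:
play_rows(
  plan=[0,0.05,0,0.25,0,0,0,0,0.05,0,0.25,0,0,0,0,0,0,0.25,0,0,0,0,0,0,0.25,0,0,0,0,0,0,0.25,0,0,0],
)

```text
time_s: 14.82
eef_pos: [629.8, -42.4, 82.9]
orientation: [-1.59, 0.01, -0.079]
ft_force: [-1.8, -21.1, 0.8]
grip_width: -0.1
```

```bash
python3 - <<'E'
from h import *
st()
dl(cam("side"))
E
```

```text
t 14.82 p [629.8 -42.4  82.9] o [-1.59   0.01  -0.079] F [ -1.8 -21.1   0.8] g -0.1
[297.5 182.5] 6 111.3 284.4
[329.8 201.2] 12 124.3 222.1
[325.6 208.9] 11 111.3 206.9
[241.7 212.6] 7 109.6 44.7
[324.7 213.2] 11 111.6 197.9
[242.5 217. ] 8 110.7 54.0
[322.5 218. ] 12 112.2 187.7
[319.3 222. ] 13 112.3 178.8
[273.1 235.1] 8 111.0 112.1
[280.4 235.9] 11 112.2 121.4
[288.2 235.2] 8 111.3 131.2
```

Request:
play_rows(
  plan=[0,0,0,-0.5,0,0,0,0,0,0,-1.0,0,0,0,0,0,0,-1.5,0,0,0,0,0,-1.0,-1.0,0,0,0,0,0,-3.0,0,0,0,0],
)

```text
time_s: 15.5
eef_pos: [625.7, -84.1, 123.2]
orientation: [-1.589, 0.015, -0.079]
ft_force: [-1.0, 0.1, 0.3]
grip_width: 0.2
```

Request:
play_rows(
  plan=[0,0,-3.0,0,0,0,0,0,-2,-3.0,-1.5,0,0,0,0,-3.5,-2.0,-3.5,0,0,0,0,-3.5,0,-3.5,0,0,0,0,-2,0,-2,0,0,0],
)

```text
time_s: 16.12
eef_pos: [507.2, -182.3, 214.8]
orientation: [-1.591, 0.008, -0.077]
ft_force: [1.4, 0.6, -0.2]
grip_width: 0.4
```

```bash
python3 - <<'E'
from h import *
st()
w=cam("wrist"); save(w,"w17")
t=cam("top"); f=t["frame"][:,:,::-1]; dl(t)
cv2.imwrite("pics/top17.png",cv2.resize(f[130:260,240:405],None,fx=4.6,fy=4.6,interpolation=cv2.INTER_CUBIC))
E
```

```text
t 16.12 p [ 507.2 -182.3  214.8] o [-1.591  0.008 -0.077] F [ 1.4  0.6 -0.2] g 0.4
[308.  157.5] 6 111.0 336.9
[266. 164.] 5 110.2 43.9
[261.8 168.8] 6 109.2 53.5
[329.8 183.8] 6 111.9 284.1
[330.8 190.2] 6 112.2 274.6
[248.  192.5] 4 124.4 92.2
[330.5 196.5] 4 111.7 265.3
[329.3 203. ] 7 111.9 255.5
[255.  205.5] 6 110.8 111.9
[327.2 209.2] 6 112.5 245.9
[257.8 211.2] 6 110.2 121.4
[261.2 216.6] 5 110.9 130.9
[308.8 227.2] 6 111.6 207.9
[302.5 229.5] 4 111.2 198.0
[290. 231.] 5 111.0 179.6
[296.2 230.6] 5 110.6 188.7
```

View pics/w17.png

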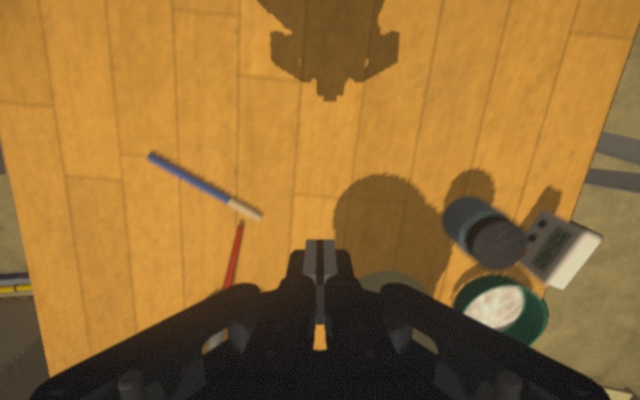

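View pics/top17.png

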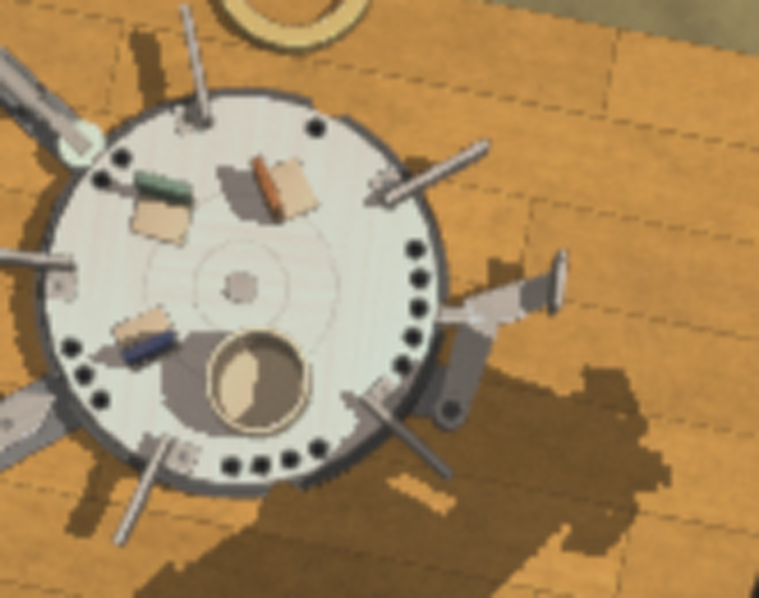

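```bash
python3 - <<'E'
from h import *
t=cam("top"); p=ray(t,240+563/4.6,130+279/4.6,90); q=ray(t,240+451/4.6,130+410/4.6,60)
a=np.degrees(np.arctan2(*(p-q)[1::-1])); print(p,q,a, "before:",np.degrees(np.arctan2(-52-31,613-551)))
st(); print(manip.job_done())
E
```

```text
[630.55344074 -34.97808581  90.        ] [550.97247191  30.0075904   60.        ] -39.23501384970632 before: -53.24071182970788
t 16.27 p [ 508.3 -182.   214.6] o [-1.591  0.007 -0.079] F [ 0.8 -0.4 -0.6] g -0.0
the job is handed in; nothing more can be done
None
```

I turned the wheel about 63° clockwise by pushing tab 34 with closed fingertips. The three-dot label now faces the pointer and the wheel has clicked in. I then pushed the pawl handle home, backed off and handed the job in at about 16 s, with the robot clear of everything.

- **Wheel position:** The three-dot label sits at 121.2–121.4° in both the top and side views, and it did not move after I let go or while I pushed the pawl. The white roller moved visibly into its notch. The wrist picture shows the label in line with the hub and the pointer tip.
- **Pawl:** It met a hard stop, with 21 N at the handle moving it only 0.4 mm. The handle measures (631, −35) mm, which matches the home position I expected. It swung about 14° (0.245 rad), and its nose is in the rim notch.
- **Ware and bystanders:** In the last pictures the tiles and cup stand as before, and I touched neither them nor the gun. I only compared the bystanders by eye and did not measure them.
- **What disagreed:** My first reading of the pointer direction was 123°, while the gun line and roller gave about 120.6°. I put this down to coarse pixels on the pointer tip. The final 121.2–121.4° lies between the two readings, and I relied on the click and the pawl seating to settle it.

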